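Post a pack of trimmed cards through the self-closing flap of the drop box

ROBOT

A 6-joint arm with a two-finger parallel gripper is mounted at the origin on the work surface; the furniture and walls round the work are solid. World frame = base frame: x ahead of the robot, y to its left, z up, the work surface at z = 0. Lengths are in m, angles in rad, forces in N, time in s.
With the tool pointing down it reaches from about 0.35 to 0.775 m from the base axis. Payload 7.3 kg.
Tool frame: the origin (TCP) lies at the very end of the fingers, on their centre line; the grasp point (between the pads) lies 19 mm behind it; x points along the fingers, y is the direction in which the jaws open and shut, and the axes are right-handed (so a half turn about x gives the same grasp; the last joint's range is limited). The gripper opens to 92 mm and grips with 3 to 60 N. Pads are 19 mm wide; open, the fingers measure 130 mm over their backs; the gripper's body (75 mm by 190 mm) begins 47 mm behind the grasp point.
Start: joints at [-1.347, 0.342, 1.524, -0, 1.275, -0.146], TCP at [0.19, -0.49, 0.227] pointing down, gripper open.
Joint ranges: [-2.53, 2.53], [-0.77, 2.02], [0.04, 2.7], [-1, 4.14], [0.28, 2.66], [-3.11, 3.11]. Speed limits (rad/s): [2.57, 2.57, 3.14, 3.14, 3.14, 3.14].

INTERFACE

Orientations are given as [roll, pitch, yaw] about the fixed x, y, z axes, in that order (R = Rz(yaw) Ry(pitch) Rx(roll)).
In Python, from cell import robot gives the robot as it stands.
- The arm moves only by the tool play_rows, never from a script. Its argument "moves" is a list that holds one entry, the list of rows, each a list of 5 numbers: the shift along the tool's x, y, z in m, then the turn about the tool's x in degrees, then the opening, from -1 (shut) to 1 (fully open), so that 0 is half open. A call has exactly 10 rows; each row shifts and turns the pose as measured when the row begins, along the tool's axes as they then stand; what a row does not reach is not made up. A row lasts 1/10 s, in which the tool goes at most 50 mm and 8.59 degrees, less where a joint would pass 70% of its speed; a pose out of reach is approached as far as the arm can. A call with a gripper value outside its range is refused whole. The fingers move at their own pace and stop on an object; "grip_force" is the grip in N (left out, the last holds). Time passes only in rows, so rows that do not move let the fingers close, or fill a call up. It gives the time, the measured TCP pose, the force and the opening at its end, in the units of the state.
- robot.observe(): the state, without advancing time (a new reading comes with each control period).
- robot.read_camera(name): name is "scene" or "side" or "wrist"; returns the picture (384x512x3 uint8, red, green, blue); there is no depth.
- robot.get_calibration(name): a dict with "mtx" (3x3 intrinsics, pixels), "k1" (the pictures are not rectified: a ray, as slopes to the right and down, at radius r is drawn at 1 + k1 r^2 times it, then the intrinsics apply), "view" (4x4, takes a point from world to camera coordinates). Camera axes: x right, y up, looking along -z (the intrinsics and any distortion apply to the point x, -y, -z); pixel columns grow to the right and rows downward; lengths in m; the calibration is good to about 2 mm. A picture is of the moment at which its call begins: read the wrist's pose just before it. get_calibration takes no time and is no camera call; for the wrist camera it gives the pose at the moment of the call.
- robot.hand_in(): hands the job in, once; it reports no verdict.
Trained networks look in the newest picture that a camera, given by its name, has taken for a name from the list of things; names that differ only in an ending like _2 or _b are one class to them, and where a whole thing is asked for, a point or a joint stands for the part that bears it (a point fixed in the world has none). Each returns a list of dicts, best first, with "score" (0 to 1); they miss things now and then, are a little off and sometimes report something else, mostly with a low value. They report only what shows in the picture. A call takes as long as a camera call.
- robot.spot_in(camera, label): "point" ([column, row] in pixels, amid what is visible of it).
The state is a dict: "time": time; "qpos": joint angles; "qvel": joint speeds; "joint_efforts": joint torques, N m; "tool_pos": TCP position; "tool_rot": TCP orientation; "contact_force": force on the tool from outside, world axes, zero at the start; "torque": the same for the moment, N m; "opening": finger opening in m.
Only numpy, scipy, OpenCV 4.12 (cv2) and the standard library are available. Lean on these libraries where they do the work, as an engineer would, in place of code of your own. Each camera call takes 0.05 s, during which the arm holds its last target.

TASK

Post the banded pack of cards that lies in the railed lane on the sill of the plywood drop box: push the self-closing metal flap in with one finger and, while that finger keeps it in, push the pack over the edge with the other finger so that it drops into the box. Only push: do not grip or lift the pack, do not shove the flap open with the pack, and leave the other things where they are. At the end the flap must have swung shut.

Things in the scene. Friction and masses are not known exactly. Their poses are not given: they have to be found in the camera images.
- drop_box: Fixed plywood drop box, 255 mm long (x), 148 mm wide (y) plus a 66 mm wide ledge at sill height on its +y side. Origin on the table under the middle of the sill's inner edge; x points along the lane from the sill into the box, z up. The flat sill (x -125 to 0 mm, top at z = 120 mm) is a lane 132 mm wide between side rails 12 mm high.
- mouth (a point): Middle of the sill's inner edge, on its top (box frame 0, 0, 120 mm). Beyond it is the bin, covered by the sloping flap: inside it runs 122 mm along the lane, 132 mm across, its floor 112 mm below the sill. Cheeks 8 mm thick either side of the flap stand 42 mm above the sill; behind the hinge a hood roof covers x = 101 to 130 mm, its top 45 mm above the sill.
- flap (a joint): Angle (rad) of the flap: 0 shut (sloping up at 26 degrees from its free edge to the hinge), grows as the free edge is pushed down and inward, stop at 0.9. A weak spring (under 1 N at the free edge) shuts it once let go. A finger reaching down to within about 8 mm of sill level and moving along the box's +x slides on it and opens it.
- flap_hinge (a point): Middle of the flap's level hinge line, parallel to the box's y, at x = 95 mm, z = 162 mm in the box's frame; barrel radius 4.5 mm.
- flap_edge (a point): Middle of the free edge of the aluminium flap (126 mm wide, 102 mm long, 3.5 mm thick); moves with the flap. Shut, it is at x = 3 mm, z = 118 mm, just below the sill, in the box's frame.
- pack_mid (a point): Centre (half-way up, 17 mm above the sill) of the loose banded pack of white cards in the lane: 56 mm (its x, roughly along the lane) by 86 mm (its y) by 33 mm high, about 0.1 kg. It lies flat; open fingers can straddle it, one in front and one behind. It tips into the mouth and drops into the bin once its centre is past the sill's edge.
- card_pack_1: Thinner banded pack of cards, 56 x 86 x 23 mm, on the side ledge; stays there. Origin under its middle.
- weight_2: Small pale weight with a knob, 23 mm across, 36 mm high, on the side ledge; stays there. Origin under its middle.
- tape_roll: Brown tape roll, 104 mm across, 48 mm high, on the table. Origin under its middle.
- note_pad: Note pad 76 x 76 x 16 mm on the table. Origin under its middle.
- stapler: Stapler 36 x 150 x 66 mm on the table. Origin under its middle.
- marker_0: Black marker 18 x 135 x 20 mm lying on the table. Origin under its middle.
- glue_stick: Glue stick, 24 mm across, 86 mm high, standing on the table. Origin under its middle.

How it is judged:
On the way, in this order (a step that is already met when the one before it is completed fails the run):
1. a finger pushes the flap in while the pack is still on the sill (value of joint flap above 0.15 rad and contact force between the fingers and flap above 0.05 N and x of pack_mid in the frame of drop_box below 0 m and height (world z) of pack_mid above 0.125 m), for 0.05 s.
2. the pack goes over the edge while a finger keeps the flap in (value of joint flap above 0.25 rad and contact force between the fingers and flap above 0.05 N and x of pack_mid in the frame of drop_box above 0.004 m), for 0.05 s.
At the end, for the whole second after the job is handed in: The pack lies at rest inside the bin under the flap (its centre within the bin's walls and more than 35 mm below the sill), and the flap is shut (within 0.06 rad) (x of pack_mid in the frame of drop_box between 0.01 and 0.122 m and y of pack_mid in the frame of drop_box between -0.066 and 0.066 m and height (world z) of pack_mid below 0.085 m and value of joint flap below 0.06 rad and linear speed of card_pack_0 below 0.02 m/s); the robot touches nothing.
It fails at once if the pack is lifted (more than 12 mm off the sill) (height (world z) of pack_mid above 0.149 m).
It fails at once if the pack is gripped or pressed hard (over 15 N from the fingers) (contact force between the fingers and card_pack_0 above 15 N).
It fails at once if the flap is shoved open with the pack, before the pack's centre is past the edge (contact force between card_pack_0 and flap above 0.3 N and x of pack_mid in the frame of drop_box below -0.003 m).
It fails at once if one of the other things is moved by more than 30 mm (distance of any of card_pack_1, weight_2, tape_roll, note_pad, stapler, marker_0, glue_stick from where it was at the start of the episode above 0.03 m).
It also fails if it takes over 38 s, if anything falls off the work surface, if the arm or the gripper's body presses on something with over 40 N, if the wrist force passes 120 N, or if a joint passes its speed limit or range.

## Working session

There is one attempt and no reset: what is moved stays moved. The work goes in short steps, Python scripts to look and compute and a tool call to move; the robot and the scene stay as the last step left them, time stands still between calls to the robot, and variables do not carry over. Pictures are saved under pics/ and viewed, and the job is handed in when it is done.

Besides the shell and the picture viewer there is one more tool, called after "Emit:" by a JSON object that holds its "method" and its "body". play_rows: Moves the arm, as the interface text tells. Its arguments: {"type":"object","properties":{"moves":{"type":"array"},"grip_force":{"type":"number"}},"required":["moves"]}

```bash
ls; mkdir -p pics; python3 - <<'E'
from cell import robot
import cv2
print(robot.observe())
for n in ("scene","side","wrist"):
    c=robot.get_calibration(n); print(n,c)
    im=robot.read_camera(n); cv2.imwrite(f"pics/{n}0.png",im[:,:,::-1])
for n in ("scene","side","wrist"):
    for l in ("pack_mid","flap","drop_box","weight_2"):
        try: print(n,l,robot.spot_in(n,l)[:3])
        except Exception as e: print(n,l,e)
E
```

```text
pics
{'time': 0.0, 'qpos': array([-1.34702452e+00,  3.42716395e-01,  1.52501049e+00,  6.52072087e-06,
        1.27538279e+00, -1.45956273e-01]), 'qvel': array([-0.00134523,  0.00138907, -0.00026858,  0.0003535 , -0.00135216,
        0.00047996]), 'joint_efforts': array([-1.18080094e-03, -4.31246817e+01, -2.44216669e+01,  7.16469996e-02,
        5.60376188e-02, -1.21713188e-04]), 'tool_pos': array([ 0.18966948, -0.48911291,  0.22605052]), 'tool_rot': array([-1.72086284,  1.56927929,  1.790456  ]), 'contact_force': array([-0.55319546,  0.02584052,  0.62205284]), 'torque': array([-0.01743692,  0.00675263,  0.01080415]), 'opening': 0.09171848068875829}
scene {'mtx': array([[419.68416505,   0.        , 255.74160399],
       [  0.        , 419.68416505, 192.44781394],
       [  0.        ,   0.        ,   1.        ]]), 'k1': -0.13343392350395686, 'view': array([[-0.78138703, -0.62389394, -0.01380826,  0.41060608],
       [ 0.28612743, -0.37784482,  0.88054778, -0.23768503],
       [-0.5545858 ,  0.68409769,  0.47375621, -1.27308196],
       [ 0.        ,  0.        ,  0.        ,  1.     
[... 854 characters left out ...]
[ 0.        ,  0.        ,  0.        ,  1.        ]])}
scene pack_mid [{'point': [272.8, 183.0], 'score': 0.81}]
scene flap [{'point': [255.1, 170.4], 'score': 0.81}]
scene drop_box [{'point': [262.4, 192.5], 'score': 0.76}, {'point': [253.7, 169.5], 'score': 0.21}]
scene weight_2 [{'point': [261.3, 199.0], 'score': 0.56}]
side pack_mid [{'point': [253.8, 207.3], 'score': 0.81}, {'point': [278.8, 225.3], 'score': 0.17}]
side flap [{'point': [288.5, 201.5], 'score': 0.77}, {'point': [218.3, 305.8], 'score': 0.35}]
side drop_box [{'point': [280.1, 224.4], 'score': 0.59}]
side weight_2 [{'point': [237.4, 192.2], 'score': 0.4}]
wrist pack_mid []
wrist flap []
wrist drop_box []
wrist weight_2 []
```

```bash
python3 - <<'E'
import cv2
for n in("scene","side"):
    im=cv2.imread(f"pics/{n}0.png")
    cv2.imwrite(f"pics/{n}0z.png",cv2.resize(im[120:270,160:360],None,fx=4,fy=4,interpolation=cv2.INTER_CUBIC))
E
```

```text
(no output)
```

View pics/scene0.png

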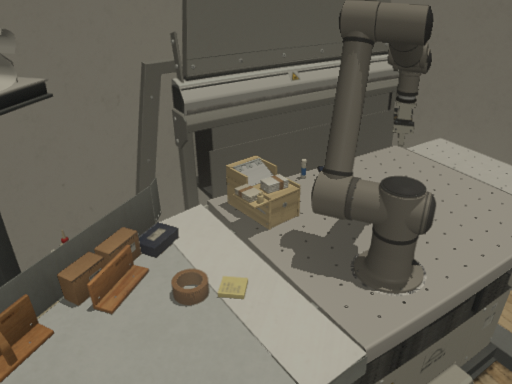

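View pics/side0.png

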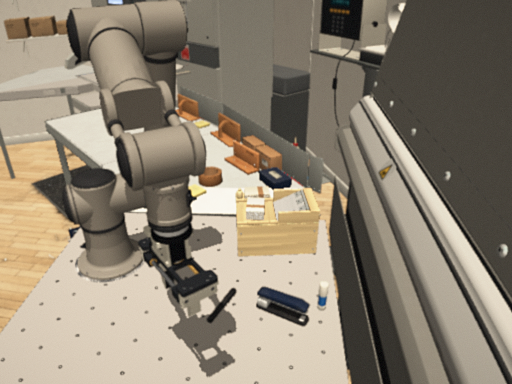

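```bash
sleep 1; ls pics
```

```text
scene0.png
scene0z.png
side0.png
side0z.png
wrist0.png
```

View pics/scene0z.png

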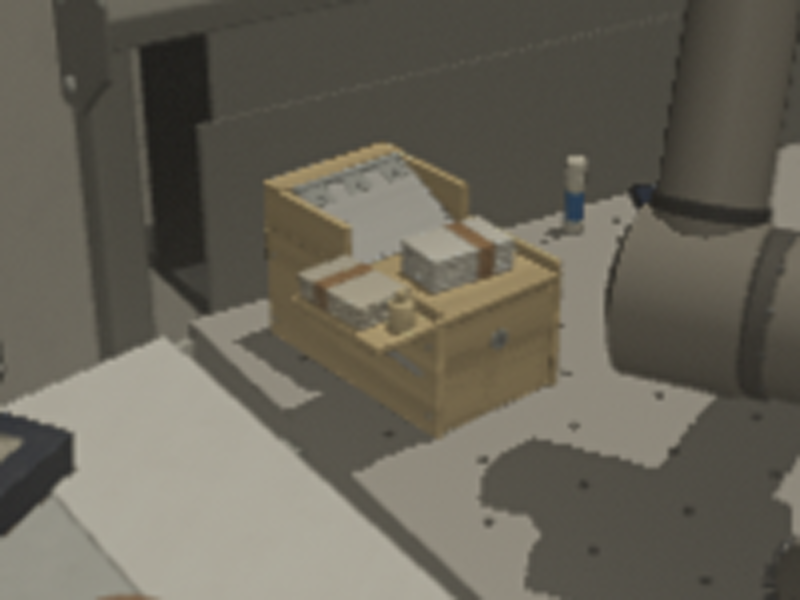

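View pics/side0z.png

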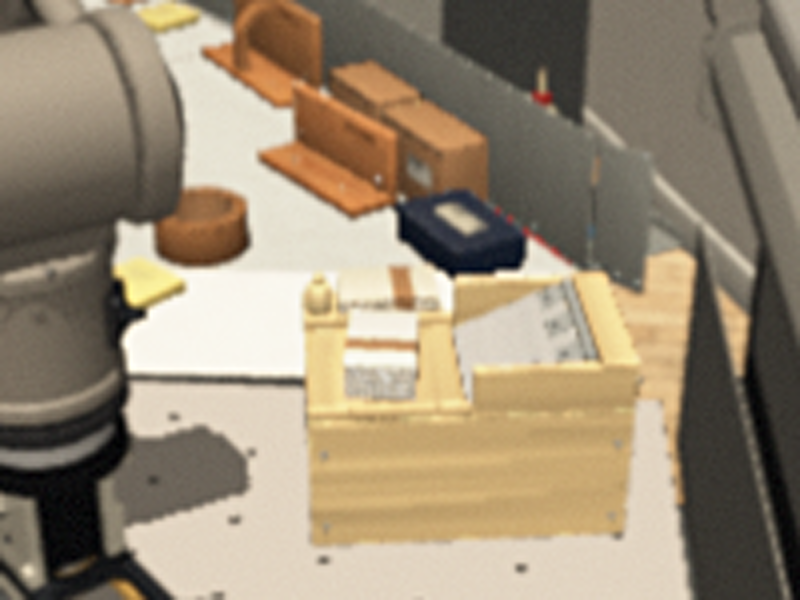

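```bash
cat > h.py <<'E'
import numpy as np
from cell import robot
from scipy.optimize import least_squares
def proj(c,P):
    P=np.atleast_2d(P); V=c["view"]; q=P@V[:3,:3].T+V[:3,3]
    s=np.c_[q[:,0]/-q[:,2],-q[:,1]/-q[:,2]]; r2=(s**2).sum(1,keepdims=True)
    s=s*(1+c["k1"]*r2); m=c["mtx"]
    return np.c_[s[:,0]*m[0,0]+m[0,2],s[:,1]*m[1,1]+m[1,2]]
def onplane(c,px,z):
    f=lambda p: (proj(c,[p[0],p[1],z])[0]-px)
    return least_squares(f,[.6,0]).x
def box2w(b,P):
    P=np.atleast_2d(P);x,y,a=b;R=np.array([[np.cos(a),-np.sin(a),0],[np.sin(a),np.cos(a),0],[0,0,1]])
    return P@R.T+[x,y,0]
E
python3 - <<'E'
from h import *
z=lambda u,v:(u/4+160,v/4+120)
obs=[("side",(-125,-74,0),z(312,542)),("side",(130,-74,0),z(625,532)),("side",(-125,-74,132),z(306,411)),("side",(130,-74,162),z(638,367)),
("scene",(-125,74,0),z(437,435)),("scene",(-125,-74,0),z(553,383)),("scene",(-125,-74,132),z(560,262)),("scene",(-125,74,120),z(437,326)),("scene",(130,74,163),z(266,182)),("scene",(130,-74,163),z(388,145))]
C={n:robot.get_calibration(n) for n in("scene","side")}
def res(b): return np.concatenate([proj(C[n],box2w(b,np.array(p)/1000))[0]-q for n,p,q in obs])
best=min((least_squares(res,[.6,-.2,a],loss="soft_l1") for a in np.arange(-3,3.1,1)),key=lambda r:r.cost)
print(best.x,best.cost);print(res(best.x).reshape(-1,2).round(1))
b=best.x
for n,px in(("scene",(272.8,183)),("side",(253.8,207.3))):
    w=onplane(C[n],px,.137);a=b[2];d=w-b[:2];print(n,w,d[0]*np.cos(a)+d[1]*np.sin(a),-d[0]*np.sin(a)+d[1]*np.cos(a))
E
```

```text
[ 0.53733944 -0.05889072 -0.23087644] 6.935307676383618
[[-0.7  0.3]
 [-0.6  0.2]
 [-0.3 -1.2]
 [ 0.2 -0.9]
 [-0.4  0.3]
 [ 1.1 -0.6]
 [ 0.7 -1.8]
 [-0.3 -2. ]
 [-0.7 -1.3]
 [-0.5 -2. ]]
scene [ 0.47596073 -0.03866707] -0.06437790044848363 0.005641703650094943
side [ 0.47129567 -0.04433696] -0.06762173409784865 -0.0009452522642488422
```

```bash
cat >> h.py <<'E'
from scipy.spatial.transform import Rotation as Ro
B=np.array([.5373,-.0589,-.2309])
def plan(tx,tz,b=None,ty=0):
    """needed shift in tool axes to have TCP at box (tx,ty,z), and turn for tool y || +-box x"""
    b=B if b is None else b
    s=robot.observe(); R=Ro.from_euler("xyz",s["tool_rot"]).as_matrix()
    t=box2w(b,[tx,ty,tz])[0]; d=t-s["tool_pos"]
    bx=np.array([np.cos(b[2]),np.sin(b[2]),0])
    out=[]
    for sg in(1,-1):
        v=R.T@(sg*bx); out.append(round(float(np.degrees(np.arctan2(v[2],v[1]))),2))
    print("t",s["time"],"pos",s["tool_pos"].round(4),"q6",s["qpos"].round(3),"open",round(s["opening"],4),"F",s["contact_force"].round(2))
    print("R",R.round(3).tolist()); print("target",t,"shift tool",(R.T@d).round(4),"turn(+,-)",out)
    inv=box2w([0,0,-b[2]],[s["tool_pos"]-[b[0],b[1],0]])[0]; print("tcp in box",inv.round(4))
E
python3 -c "
from h import *
plan(-.04,.28)"
```

```text
t 0.75 pos [ 0.1898 -0.4895  0.2267] q6 [-1.347  0.342  1.524  0.     1.275 -0.146] open 0.0916 F [-0.2  -0.86 -0.94]
R [[0.0, 0.361, -0.932], [-0.0, -0.932, -0.361], [-1.0, 0.0, 0.0]]
target [ 0.49836157 -0.04974585  0.28      ] shift tool [-0.0533 -0.2985 -0.4467] turn(+,-) [-55.58, 124.42]
tcp in box [-0.2397 -0.4987  0.2267]
```

View pics/wrist0.png

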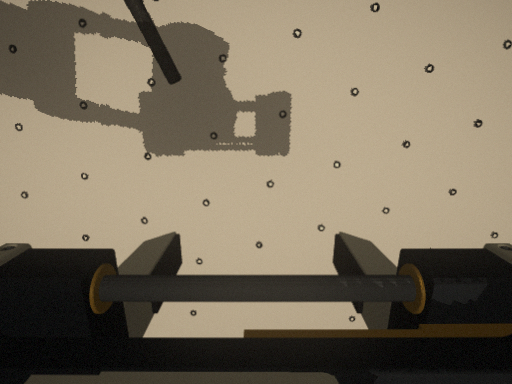

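Emit:
{"method": "play_rows", "body": {"moves": [[[-0.05, 0, 0, 0, 1], [-0.005, -0.02, -0.03, 0, 1], [0, -0.025, -0.037, 0, 1], [0, -0.025, -0.037, 0, 1], [0, -0.025, -0.037, 0, 1], [0, -0.025, -0.037, 0, 1], [0, -0.025, -0.037, 0, 1], [0, -0.025, -0.037, 0, 1], [0, -0.025, -0.037, 0, 1], [0, -0.02, -0.03, 0, 1]]]}}

```text
time: 1.75
tool_pos: [0.4154, -0.1667, 0.2843]
tool_rot: [2.209, 1.567, -0.574]
contact_force: [0.1, -0.3, 0.0]
opening: 0.0917
```

```bash
python3 -c "
from h import *
plan(-.04,.28)
c=robot.get_calibration('wrist')['view'];o=-c[:3,:3].T@c[:3,3]
s=robot.observe();R=Ro.from_euler('xyz',s['tool_rot']).as_matrix();print('cam in tool',R.T@(o-s['tool_pos']),R.T@-c[2,:3])"
```

```text
t 1.75 pos [ 0.4154 -0.1667  0.2843] q6 [-0.553  0.152  1.618 -0.     1.367  0.658] open 0.0917 F [ 0.11 -0.28  0.01]
R [[0.004, 0.352, -0.936], [-0.002, -0.936, -0.352], [-1.0, 0.003, -0.003]]
target [ 0.49836157 -0.04974585  0.28      ] shift tool [ 0.0043 -0.0803 -0.1188] turn(+,-) [-56.17, 123.83]
tcp in box [-0.094  -0.1329  0.2843]
cam in tool [-0.1579214  -0.00032414 -0.08151416] [9.54656315e-01 2.79733382e-04 2.97709995e-01]
```

Emit:
{"method": "play_rows", "body": {"moves": [[[0, -0.025, -0.037, 0, 1], [0, -0.025, -0.037, 0, 1], [0, -0.025, -0.037, 0, 1], [0, 0, 0, -8, 1], [0, 0, 0, -8, 1], [0, 0, 0, -8, 1], [0, 0, 0, -8, 1], [0, 0, 0, -8, 1], [0, 0, 0, -8, 1], [0, 0, 0, -8, 1]]]}}

```text
time: 2.75
tool_pos: [0.498, -0.0455, 0.2844]
tool_rot: [1.428, 1.565, -0.331]
contact_force: [0.3, -0.7, 0.5]
opening: 0.0918
```

```bash
python3 -c "
from h import *
import cv2
plan(-.04,.28)
c=robot.get_calibration('wrist');im=robot.read_camera('wrist');cv2.imwrite('pics/w1.png',im[:,:,::-1])
import pickle;pickle.dump(c,open('c1.pkl','wb'))
for l in('pack_mid','flap','card_pack_1','weight_2','flap_edge'):
  print(l,robot.spot_in('wrist',l)[:3])
for p in [(-125,66,132),(-125,-66,132),(0,66,120),(0,-66,120),(95,66,162),(95,-66,162),(-38,43,120),(-94,43,120)]: print(p,proj(c,box2w(B,np.array(p)/1000)).round(0))
"
```

```text
t 2.75 pos [ 0.498  -0.0455  0.2844] q6 [-2.440e-01  2.520e-01  1.490e+00 -1.000e-03  1.393e+00 -5.600e-02] open 0.0918 F [ 0.29 -0.71  0.45]
R [[0.006, 0.982, -0.187], [-0.002, -0.187, -0.982], [-1.0, 0.006, 0.001]]
target [ 0.49836157 -0.04974585  0.28      ] shift tool [0.0044 0.0011 0.0041] turn(+,-) [2.45, -177.55]
tcp in box [-0.0413  0.004   0.2844]
pack_mid [{'point': [234.2, 189.2], 'score': 0.8}]
flap [{'point': [344.9, 183.8], 'score': 0.76}]
card_pack_1 [{'point': [248.4, 82.6], 'score': 0.6}, {'point': [314.1, 173.0], 'score': 0.55}, {'point': [238.4, 327.0], 'score': 0.3}]
weight_2 [{'point': [187.8, 86.3], 'score': 0.92}]
flap_edge []
(-125, 66, 132) [[177. 123.]]
(-125, -66, 132) [[181. 240.]]
(0, 66, 120) [[296. 128.]]
(0, -66, 120) [[287. 239.]]
(95, 66, 162) [[402. 136.]]
(95, -66, 162) [[379. 259.]]
(-38, 43, 120) [[260. 148.]]
(-94, 43, 120) [[209. 146.]]
```

View pics/w1.png

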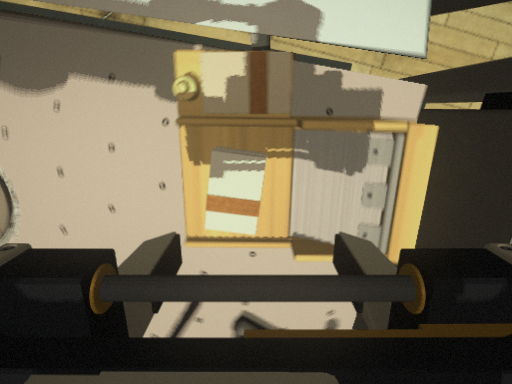

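```bash
python3 -c "
import cv2
im=cv2.imread('pics/w1.png')[110:265,165:415]
cv2.imwrite('pics/w1z.png',cv2.resize(im,None,fx=3.2,fy=3.2,interpolation=cv2.INTER_CUBIC))"
```

```text
(no output)
```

View pics/w1z.png

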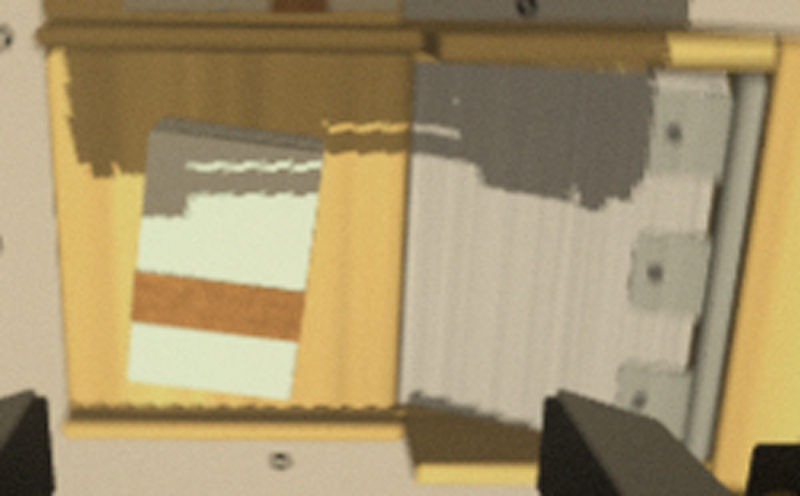

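```bash
python3 -c "
from h import *
import pickle
c=pickle.load(open('c1.pkl','rb'))
z=lambda u,v:np.array((u/3.2+165-.35,v/3.2+110-.35))
obs=[((-125,-74,132),z(67,434)),((-125,74,132),z(40,28)),((0,-66,120),z(401,403)),((0,-74,132),z(403,438)),((0,66,132),z(430,57))]
f=lambda b:np.concatenate([proj(c,box2w(b,np.array(p)/1000))[0]-q for p,q in obs])
r=least_squares(f,B);print(r.x);print(f(r.x).reshape(-1,2).round(1))
b=r.x;a=b[2]
for bb in(b,B):
  P=[]
  for q in [(155,132),(322,151),(292,398),(128,380)]:
    w=onplane(c,z(*q),.153);P.append(box2w([0,0,-bb[2]],[[w[0]-bb[0],w[1]-bb[1],0]])[0][:2]*1000)
  P=np.array(P);print(P.round(1),P.mean(0).round(1),np.degrees(np.arctan2(*(P[1]-P[0])[::-1])),np.degrees(np.arctan2(*(P[2]-P[3])[::-1])),np.linalg.norm(P[1]-P[0]),np.linalg.norm(P[3]-P[0]))
for q in [(413,60),(406,230),(400,403)]:
    w=onplane(c,z(*q),.12);print('sill',box2w([0,0,-B[2]],[[w[0]-B[0],w[1]-B[1],0]])[0][:2]*1000)
plan(-.052,.2,b)
"
```

```text
[ 0.53984731 -0.05676901 -0.20214772]
[[-0.3  1.5]
 [-0.2 -2.2]
 [ 0.6  1.9]
 [ 0.8  1.5]
 [-0.8 -1.4]]
[[-86.   42.1]
 [-34.2  36.9]
 [-42.4 -47. ]
 [-97.5 -41.2]] [-65.   -2.3] -5.688048575751524 -6.0852670833591525 52.04302725645584 84.00918732788352
[[-85.2  42.2]
 [-33.3  38.6]
 [-39.  -45.6]
 [-94.3 -41.3]] [-62.9  -1.5] -4.040664051752749 -4.437882559360374 52.04302725645584 84.00918732788354
sill [-2.83943677 65.30525288]
sill [-0.51876016  6.29264156]
sill [  2.57020118 -60.91350465]
t 3.05 pos [ 0.498  -0.0456  0.2844] q6 [-2.440e-01  2.520e-01  1.490e+00 -1.000e-03  1.393e+00 -4.700e-02] open 0.0916 F [-0.28 -0.73  0.2 ]
R [[0.006, 0.981, -0.196], [-0.002, -0.196, -0.981], [-1.0, 0.006, 0.001]]
target [ 0.48890616 -0.04632877  0.2       ] shift tool [ 0.0843 -0.0093  0.0024] turn(+,-) [0.29, -179.71]
tcp in box [-0.0432  0.0026  0.2844]
```

```bash
python3 -c "
from h import *
import pickle
c=pickle.load(open('c1.pkl','rb'))
C={n:robot.get_calibration(n) for n in('scene','side')};C['w']=c
z=lambda u,v:(u/4+160-.375,v/4+120-.375)
y=lambda u,v:np.array((u/3.2+165-.35,v/3.2+110-.35))
obs=[('side',(-125,-74,0),z(312,542)),('side',(130,-74,0),z(625,532)),('side',(-125,-74,132),z(306,411)),('side',(130,-74,162),z(638,367)),
('scene',(-125,74,0),z(437,435)),('scene',(-125,-74,0),z(553,383)),('scene',(-125,-74,132),z(560,262)),('scene',(-125,74,120),z(437,326)),('scene',(130,74,163),z(266,182)),('scene',(130,-74,163),z(388,145)),
('w',(-125,-74,132),y(67,434)),('w',(-125,74,132),y(40,28)),('w',(0,-66,120),y(401,403)),('w',(0,-74,132),y(403,438)),('w',(0,66,132),y(430,57)),('w',(0,66,120),y(413,58))]
f=lambda b:np.concatenate([proj(C[n],box2w(b,np.array(p)/1000))[0]-q for n,p,q in obs])
r=least_squares(f,B,loss='soft_l1');print(r.x);print(f(r.x).reshape(-1,2).round(1))
"
```

```text
[ 0.53911903 -0.05760889 -0.21252134]
[[ 0.5  0.8]
 [ 0.4 -0.2]
 [ 1.  -0.7]
 [ 1.2 -1.2]
 [ 0.1  0.6]
 [ 1.1 -0.5]
 [ 0.6 -1.7]
 [ 0.2 -1.7]
 [-1.2 -0.7]
 [-1.3 -1.6]
 [-1.4  1.2]
 [-0.  -2.5]
 [-0.4  2.6]
 [-0.3  2.2]
 [-0.7 -0.4]
 [ 3.  -1.5]]
```

```bash
python3 -c "
from h import *
plan(-.0645,.165,np.array([.539,-.0575,-.21]),-.002)
"
```

```text
t 3.05 pos [ 0.498  -0.0456  0.2844] q6 [-2.440e-01  2.520e-01  1.490e+00 -1.000e-03  1.393e+00 -4.700e-02] open 0.0916 F [-0.28 -0.73  0.2 ]
R [[0.006, 0.981, -0.196], [-0.002, -0.196, -0.981], [-1.0, 0.006, 0.001]]
target [ 0.47550009 -0.0460104   0.165     ] shift tool [ 0.1193 -0.0227  0.0047] turn(+,-) [0.74, -179.26]
tcp in box [-0.0426  0.0031  0.2844]
```

Emit:
{"method": "play_rows", "body": {"moves": [[[0, -0.011, 0.0025, 0.7, 0.83], [0, -0.0115, 0.0025, 0, 0.83], [0.02, 0, 0, 0, 0.83], [0.025, 0, 0, 0, 0.83], [0.025, 0, 0, 0, 0.83], [0.02, 0, 0, 0, 0.83], [0.015, 0, 0, 0, 0.83], [0.01, 0, 0, 0, 0.83], [0, 0, 0, 0, 0.83], [0, 0, 0, 0, 0.83]]]}}

```text
time: 4.05
tool_pos: [0.468, -0.0463, 0.1681]
tool_rot: [1.442, 1.561, -0.35]
contact_force: [0.2, -0.4, 0.4]
opening: 0.0839
```

```bash
python3 -c "
from h import *
import cv2
b=np.array([.539,-.0575,-.21])
plan(-.0645,.127,b,-.002)
for n in('wrist','side'):
  im=robot.read_camera(n)
  im=im[90:270,130:420] if n=='wrist' else im[160:270,200:340]
  cv2.imwrite('pics/%s2.png'%n,cv2.resize(im[:,:,::-1],None,fx=2.7 if n=='wrist' else 5,fy=2.7 if n=='wrist' else 5,interpolation=cv2.INTER_CUBIC))
"
```

```text
t 4.05 pos [ 0.468  -0.0463  0.1681] q6 [-2.610e-01  2.980e-01  1.766e+00 -1.000e-03  1.068e+00 -4.000e-02] open 0.0839 F [ 0.19 -0.39  0.45]
R [[0.009, 0.976, -0.219], [-0.003, -0.219, -0.976], [-1.0, 0.01, 0.001]]
target [ 0.47550009 -0.0460104   0.127     ] shift tool [ 0.0412  0.0069 -0.0019] turn(+,-) [-0.61, 179.39]
tcp in box [-0.0718 -0.0038  0.1681]
```

View pics/wrist2.png

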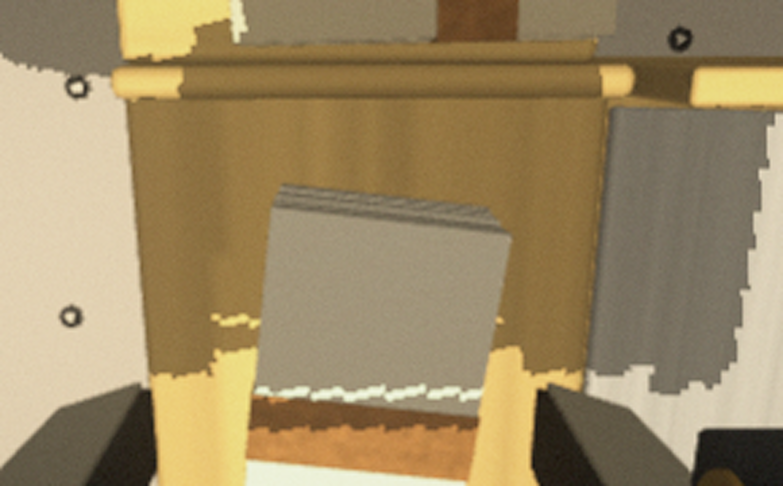

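View pics/side2.png

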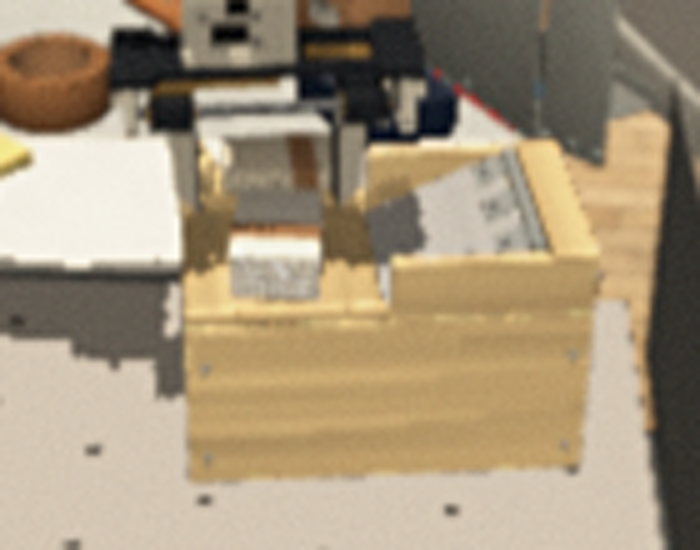

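Emit:
{"method": "play_rows", "body": {"moves": [[[0, 0.005, -0.002, 0, 0.83], [0, 0, 0, 0, 0.83], [0.008, 0, 0, 0, 0.83], [0.008, 0, 0, 0, 0.83], [0.008, 0, 0, 0, 0.83], [0.006, 0, 0, 0, 0.83], [0.005, 0, 0, 0, 0.83], [0, 0, 0, 0, 0.83], [0, 0, 0, 0, 0.83], [0, 0, 0, 0, 0.83]]]}}

```text
time: 5.15
tool_pos: [0.4752, -0.0457, 0.1311]
tool_rot: [1.456, 1.559, -0.335]
contact_force: [0.1, -0.3, 0.2]
opening: 0.0841
```

```bash
cat > look.py <<'E'
from h import *
import cv2,sys
k=sys.argv[1]
b=np.array([.539,-.0575,-.21])
plan(-.0645,.127,b,-.002)
a=[]
for n in('wrist','side'):
  im=robot.read_camera(n)
  im=im[90:290,130:420] if n=='wrist' else im[160:260,200:345]
  a.append(cv2.resize(im[:,:,::-1],(580,400) if n=='wrist' else (580,400),interpolation=cv2.INTER_CUBIC)[:,:])
a=[cv2.resize(x,(435,300)) if 0 else x for x in a]
cv2.imwrite('pics/l%s.png'%k,cv2.resize(np.vstack(a),(435,600)) if 0 else cv2.resize(np.hstack(a),(800,276)))
cv2.imwrite('pics/lw%s.png'%k,a[0]);cv2.imwrite('pics/ls%s.png'%k,a[1])
E
python3 look.py 3
```

```text
t 5.15 pos [ 0.4752 -0.0457  0.1311] q6 [-2.560e-01  3.560e-01  1.799e+00 -1.000e-03  9.750e-01 -3.500e-02] open 0.0841 F [ 0.11 -0.27  0.17]
R [[0.011, 0.976, -0.219], [-0.004, -0.219, -0.976], [-1.0, 0.012, 0.001]]
target [ 0.47550009 -0.0460104   0.127     ] shift tool [0.0041 0.0003 0.0003] turn(+,-) [-0.6, 179.4]
tcp in box [-0.0649 -0.0017  0.1311]
```

View pics/lw3.png

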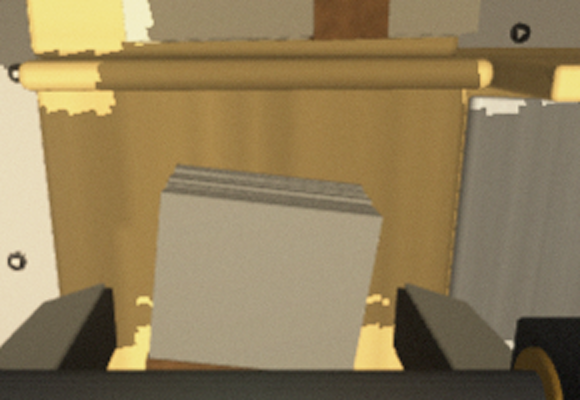

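View pics/ls3.png

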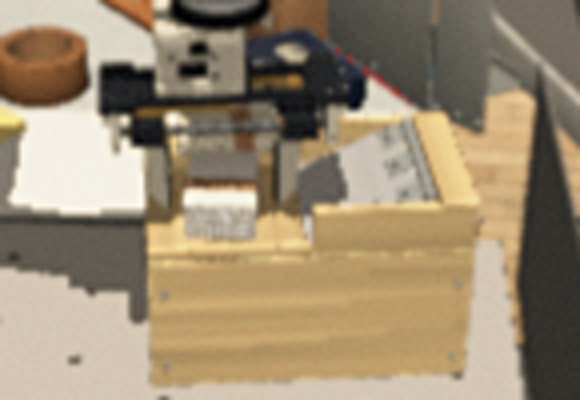

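Emit:
{"method": "play_rows", "body": {"moves": [[[0.003, 0, 0, 0, 0.83], [0, 0.005, 0, 0, 0.83], [0, 0.005, 0, 0, 0.83], [0, 0.005, 0, 0, 0.83], [0, 0.005, 0, 0, 0.83], [0, 0.005, 0, 0, 0.83], [0, 0.005, 0, 0, 0.83], [0, 0.005, 0, 0, 0.83], [0, 0.005, 0, 0, 0.83], [0, 0, 0, 0, 0.83]]]}}

```text
time: 6.25
tool_pos: [0.5186, -0.0554, 0.129]
tool_rot: [1.468, 1.557, -0.323]
contact_force: [-0.4, 0.3, 0.5]
opening: 0.0841
```

```bash
python3 look.py 4
```

```text
t 6.25 pos [ 0.5186 -0.0554  0.129 ] q6 [-2.530e-01  4.290e-01  1.685e+00 -1.000e-03  1.014e+00 -3.200e-02] open 0.0841 F [-0.41  0.35  0.54]
R [[0.013, 0.976, -0.219], [-0.004, -0.219, -0.976], [-1.0, 0.014, 0.001]]
target [ 0.47550009 -0.0460104   0.127     ] shift tool [ 0.0014 -0.0441  0.0002] turn(+,-) [-0.6, 179.4]
tcp in box [-0.0204 -0.0022  0.129 ]
```

View pics/lw4.png

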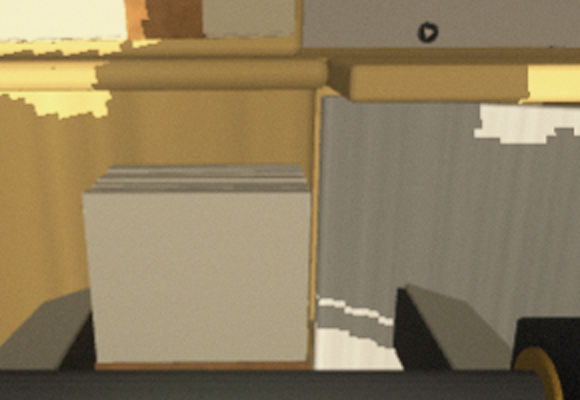

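View pics/ls4.png

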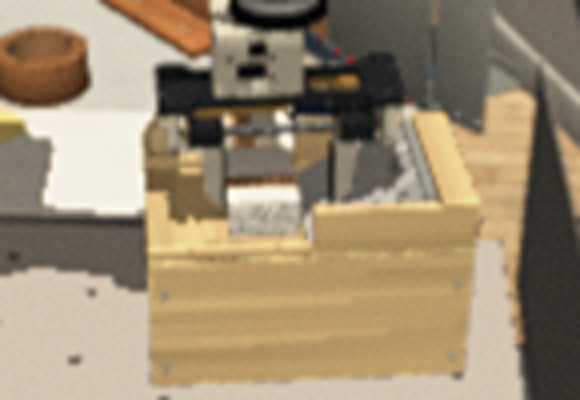

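Emit:
{"method": "play_rows", "body": {"moves": [[[0, 0.004, 0, 0, 0.83], [0, 0.004, 0, 0, 0.83], [0, 0.004, 0, 0, 0.83], [0, 0.004, 0, 0, 0.83], [0, 0.004, 0, 0, 0.83], [0, 0, 0, 0, 0.83], [0, 0, 0, 0, 0.83], [0, 0, 0, 0, 0.83], [0, 0, 0, 0, 0.83], [0, 0, 0, 0, 0.83]]]}}

```text
time: 7.35
tool_pos: [0.5384, -0.0598, 0.1292]
tool_rot: [1.453, 1.559, -0.338]
contact_force: [-0.6, 0.5, 0.7]
opening: 0.0838
```

```bash
python3 look.py 5
```

```text
t 7.35 pos [ 0.5384 -0.0598  0.1292] q6 [-2.510e-01  4.630e-01  1.627e+00 -1.000e-03  1.040e+00 -3.000e-02] open 0.0838 F [-0.59  0.51  0.72]
R [[0.011, 0.976, -0.219], [-0.004, -0.219, -0.976], [-1.0, 0.012, 0.001]]
target [ 0.47550009 -0.0460104   0.127     ] shift tool [ 0.0015 -0.0644  0.0003] turn(+,-) [-0.59, 179.41]
tcp in box [-1.000e-04 -2.300e-03  1.292e-01]
```

View pics/lw5.png

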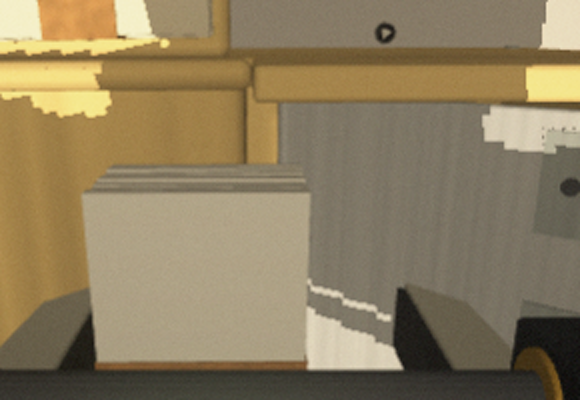

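View pics/ls5.png

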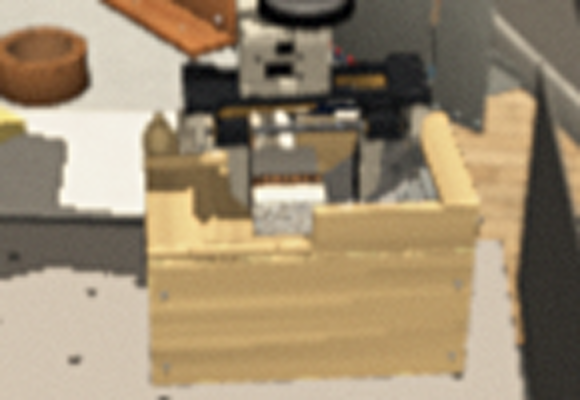

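Emit:
{"method": "play_rows", "body": {"moves": [[[0, 0.003, 0, 0, 0.83], [0, 0.003, 0, 0, 0.83], [0, 0.003, 0, 0, 0.83], [0, 0.003, 0, 0, 0.83], [0, 0.003, 0, 0, 0.83], [0, 0.003, 0, 0, 0.83], [0, 0.003, 0, 0, 0.83], [0, 0, 0, 0, 0.83], [0, 0, 0, 0, 0.83], [0, 0, 0, 0, 0.83]]]}}

```text
time: 8.45
tool_pos: [0.5595, -0.0644, 0.1288]
tool_rot: [1.418, 1.562, -0.373]
contact_force: [-2.2, 0.5, 0.8]
opening: 0.0838
```

```bash
python3 look.py 6
```

```text
t 8.45 pos [ 0.5595 -0.0644  0.1288] q6 [-2.500e-01  5.000e-01  1.563e+00 -1.000e-03  1.071e+00 -2.900e-02] open 0.0838 F [-2.22  0.49  0.78]
R [[0.008, 0.976, -0.218], [-0.003, -0.218, -0.976], [-1.0, 0.008, 0.001]]
target [ 0.47550009 -0.0460104   0.127     ] shift tool [ 0.0011 -0.086   0.0004] turn(+,-) [-0.59, 179.41]
tcp in box [ 0.0215 -0.0024  0.1288]
```

View pics/lw6.png

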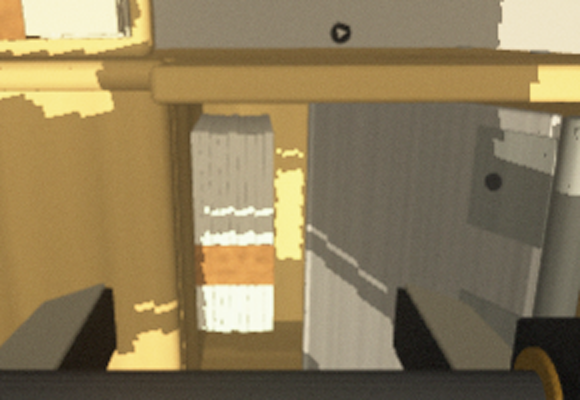

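View pics/ls6.png

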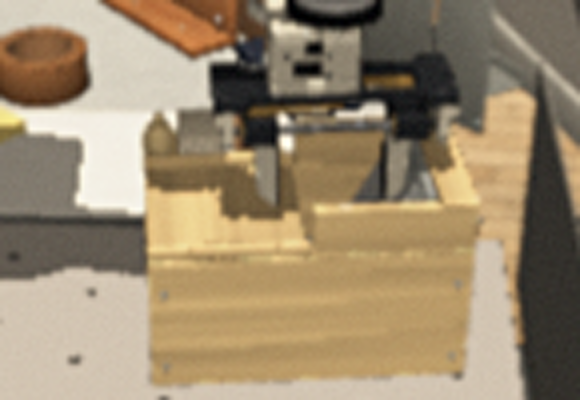

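Emit:
{"method": "play_rows", "body": {"moves": [[[0, -0.005, 0, 0, 0.83], [0, -0.007, 0, 0, 0.83], [0, -0.008, 0, 0, 0.83], [0, -0.008, 0, 0, 0.83], [0, -0.008, 0, 0, 0.83], [0, -0.008, 0, 0, 0.83], [0, -0.008, 0, 0, 0.83], [0, -0.008, 0, 0, 0.83], [0, -0.005, 0, 0, 0.83], [0, 0, 0, 0, 0.83]]]}}

```text
time: 9.55
tool_pos: [0.4908, -0.049, 0.1288]
tool_rot: [1.456, 1.558, -0.335]
contact_force: [0.6, 0.7, 1.0]
opening: 0.084
```

```bash
python3 look.py 7
```

```text
t 9.55 pos [ 0.4908 -0.049   0.1288] q6 [-2.54e-01  3.85e-01  1.76e+00 -1.00e-03  9.84e-01 -3.30e-02] open 0.084 F [0.64 0.66 0.98]
R [[0.012, 0.976, -0.218], [-0.004, -0.218, -0.976], [-1.0, 0.012, 0.001]]
target [ 0.47550009 -0.0460104   0.127     ] shift tool [ 0.0016 -0.0156  0.0004] turn(+,-) [-0.59, 179.41]
tcp in box [-0.0489 -0.0017  0.1288]
```

View pics/lw7.png

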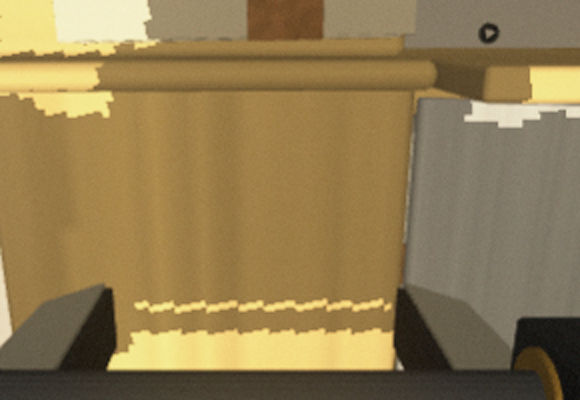

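The flap has swung back up to the sill's edge. Next I lift straight out.

Emit:
{"method": "play_rows", "body": {"moves": [[[-0.01, 0, 0, 0, 0.83], [-0.015, 0, 0, 0, 0.83], [-0.02, 0, 0, 0, 0.83], [-0.02, 0, 0, 0, 0.83], [-0.02, 0, 0, 0, 0.83], [-0.02, 0, 0, 0, 0.83], [-0.02, 0, 0, 0, 0.83], [-0.015, 0, 0, 0, 0.83], [0, 0, 0, 0, 0.83], [0, 0, 0, 0, 0.83]]]}}

```text
time: 10.65
tool_pos: [0.4926, -0.0495, 0.2801]
tool_rot: [1.488, 1.552, -0.304]
contact_force: [-0.0, 0.3, 0.2]
opening: 0.0841
```

```bash
python3 - <<'E'
from h import *
import cv2
b=np.array([.539,-.0575,-.21])
plan(0,.2,b)
c=robot.get_calibration('wrist');im=robot.read_camera('wrist');cv2.imwrite('pics/w8.png',im[:,:,::-1])
im=robot.read_camera('side');cv2.imwrite('pics/s8.png',cv2.resize(im[160:270,200:345][:,:,::-1],None,fx=5,fy=5,interpolation=cv2.INTER_CUBIC))
print(robot.spot_in('wrist','pack_mid'),robot.spot_in('wrist','flap'))
E
```

```text
t 10.65 pos [ 0.4926 -0.0495  0.2801] q6 [-2.540e-01  2.370e-01  1.522e+00 -1.000e-03  1.364e+00 -3.400e-02] open 0.0841 F [-0.03  0.29  0.18]
R [[0.018, 0.976, -0.219], [-0.006, -0.219, -0.976], [-1.0, 0.019, 0.002]]
target [ 0.539  -0.0575  0.2   ] shift tool [ 0.081   0.0455 -0.0025] turn(+,-) [-0.62, 179.38]
tcp in box [-0.047  -0.0019  0.2801]
[{'point': [304.9, 175.7], 'score': 0.67}] [{'point': [349.9, 180.1], 'score': 0.97}]
```

View pics/w8.png

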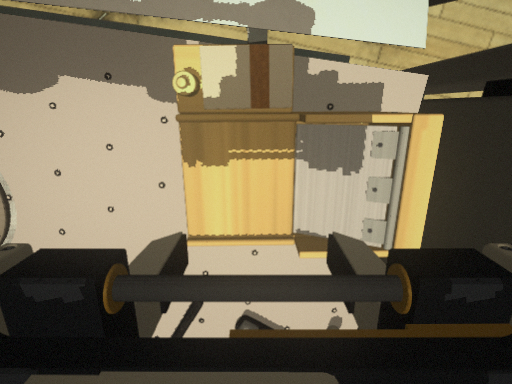

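View pics/s8.png

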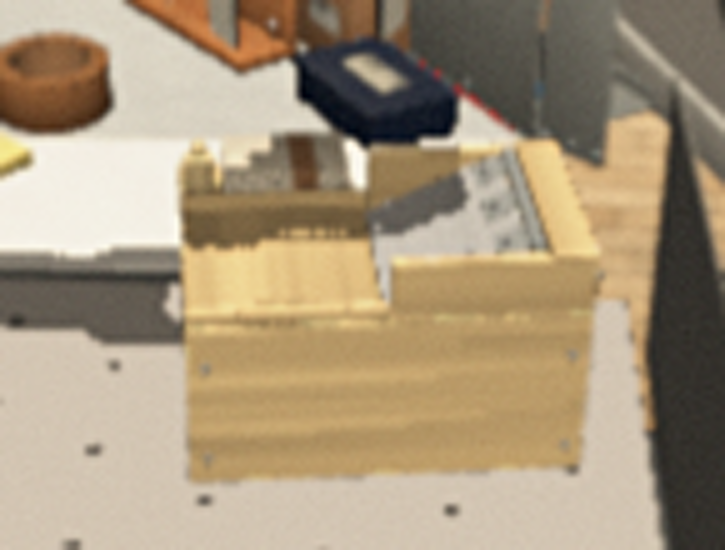

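```bash
python3 - <<'E'
import cv2,numpy as np
a=cv2.imread('pics/w1.png')[115:260,275:400];b=cv2.imread('pics/w8.png')[115:260,275:400]
cv2.imwrite('pics/cmp.png',cv2.resize(np.hstack([a,b]),None,fx=3.1,fy=3.1,interpolation=cv2.INTER_CUBIC))
E
```

```text
(no output)
```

View pics/cmp.png

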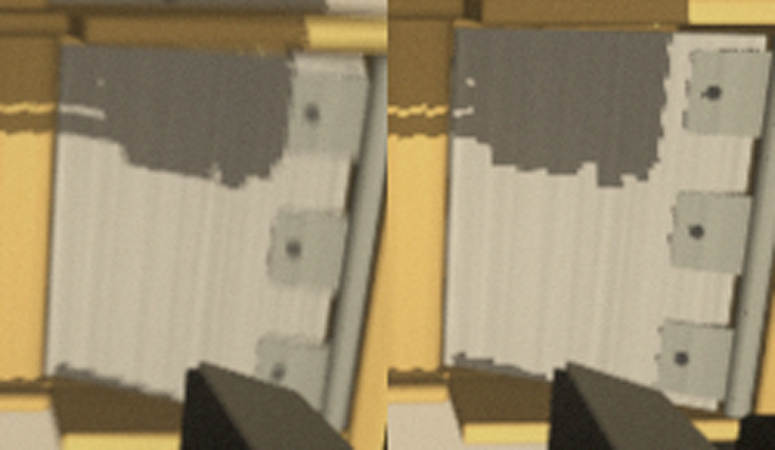

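The flap sits flush with the sill as it did at the start, and the sill is empty. I'm handing the job in.

```bash
python3 -c "
from cell import robot
print(robot.hand_in())"
```

```text
the job is handed in; nothing more can be done
None
```

The pack is in the bin, the flap is shut, and I handed the job in after about 11 of the 38 s; the hand-in itself gives no verdict.

**What I did:** I set the open fingers astride the pack, 84 mm apart. Moving along the lane, the front finger opened the flap while the rear finger pushed the pack over the edge. I then backed out and lifted clear.

**Last checks:**
- **Pack:** the wrist picture with the flap still held in showed the pack upright in the bin. After that the sill was empty.
- **Flap:** the wrist pictures from before and after show it flush with the sill in the same way. I had no direct reading of its angle.
- **Force:** the highest force I read, at the ends of moves, was about 2 N.
- **Other things:** the card pack and weight on the ledge looked untouched in the last pictures. I did not measure any of the other objects.

**Disagreements:**
- The box's yaw came out as -0.23 rad from the fixed cameras and -0.20 from the wrist. I used -0.21, and the pack squared up against the pad.
- In the last wrist picture the network still reported the pack, at pixel (305, 176) with a score of 0.67. That spot is on the shut flap and the picture shows no pack there, so I took it as a false report.

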